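Make up the singer's and the presenter's kits backstage

ROBOT

A 7-joint arm with a two-finger parallel gripper is mounted at the origin on the work surface. World frame = base frame: x ahead of the robot, y to its left, z up, the work surface at z = 0. Lengths are in mm, angles in degrees, forces in N, time in s.
With the tool pointing down it reaches from about 425 to 925 mm from the base axis. Payload 6.8 kg.
Tool frame: the origin (TCP) lies midway between the tips of the shut fingers; the grasp point (between the pads) lies 19 mm behind it; z points along the fingers, y is the line along which they close (so a half turn about z gives the same grasp; the last joint's range is limited). The gripper opens to 88 mm and grips with 3 to 60 N. Pads are 20 mm wide; open, the fingers measure 115 mm over their backs; the gripper's body (75 mm by 178 mm) begins 61 mm behind the grasp point.
Start: joints at [-77.756, 27.33, 1.283, 89.118, -0.659, 63.558, -4.761], TCP at [213.482, 640.369, 222.664] pointing down, gripper open.
Joint ranges: [-169.35, 169.35], [-19.33, 120.38], [-80.79, 83.38], [13.8, 139.57], [-78.32, 258.32], [9.67, 109.79], [-169.56, 169.56]. Speed limits (degrees/s): [136.94, 136.94, 180, 180, 180, 180, 180].

INTERFACE

Orientations are given as [roll, pitch, yaw] about the fixed x, y, z axes, in that order (R = Rz(yaw) Ry(pitch) Rx(roll)).
In Python, from plant import readout, imaging, workorder gives the robot as it stands.
- The arm moves only by the tool jog_arm, never from a script. Its argument "targets" is a list that holds one entry, the list of rows, each a list of 7 numbers: the closure, from 0 (fully open) to 1 (shut), then the shift along the tool's x, y, z each as a share of 400 mm, from -1 to 1, then the turn, a rotation vector about the tool's x, y, z each as a share of 360 degrees, from -1 to 1. A call has 1 to 10 rows; each row shifts and turns the commanded pose from where the row before left it, along the tool's axes as they then stand; what a row does not reach is not made up. A row lasts 1/10 s, in which the tool goes at most 50 mm and 8.59 degrees, less where a joint would pass 70% of its speed; a pose out of reach is approached as far as the arm can. A call with a number of a shift or a turn outside -1 to 1 is refused whole. A call with a gripper value outside its range is refused whole. The fingers move at their own pace and stop on an object; "grip_force" is the grip in N (left out, the last holds). Time passes only in rows, so rows that do not move let the fingers close. It gives the time, the measured TCP pose, the force, the opening and the grip force at its end, in the units of the state.
- readout.sense(): the state, without advancing time (a new reading comes with each control period).
- imaging.camera(name): name is "side" or "top"; returns (picture, depth): 480x640x3 uint8, red, green, blue; 480x640 float32, mm along the optical axis (not along the pixel's ray), 0 where there is no reading.
- imaging.camera_params(name): a dict with "fx", "fy", "cx", "cy" (pixels), "rvec" (rotation vector, rad) and "tvec" (3), from world to camera coordinates, as OpenCV has them. Camera axes: x right, y down, z forward; pixel columns grow to the right and rows downward; lengths in mm; the calibration is good to about 2 mm. A picture is of the moment at which its call begins. camera_params takes no time and is no camera call.
- workorder.finish_job(): hands the job in; it is judged then, once.
The state is a dict: "t": time; "q": joint angles; "qvel": joint speeds; "effort": joint torques, N m; "ee_pos": TCP position; "ee_rot": TCP orientation; "ft_force": force on the tool from outside, world axes, zero at the start; "moment": the same for the moment, N m; "gripper_width": finger opening in mm; "grip_force": force on a finger pad.
Only numpy, scipy, OpenCV 4.12 (cv2) and the standard library are available. Lean on these libraries where they do the work, as an engineer would, in place of code of your own. Each camera call takes 0.05 s, during which the arm holds its last target. There are 200 camera calls.

TASK

Make up two kits from the stock: in the long tray, the microphone in the long pocket and the larger roll of tape in the square pocket; in the shorter tray, the belt pack in the large pocket and the battery in the small one. Lay each flat on its pocket's floor, centred within about a centimetre. Leave the smaller roll, the bottle and the sunglasses where they are.

Things in the scene. Friction and masses are not known exactly. Their poses are not given: they have to be found in the camera images.
- long_tray: Shallow plywood tray, fixed to the case top, 94 (x) x 291 (y) mm, floor 3 mm thick, lips and divider up to 9 mm above the case top (6 mm above its floor). Origin: centre of its underside. Its long side lies along its y axis. Two pockets with brown cork floors: the long one, 74 (x) x 189 (y) mm, centred at y = -47 mm; the square one, 86 x 86 mm, centred at y = +98.5 mm; both at x = 0.
- short_tray: Shallow plywood tray, fixed to the case top, 128 (x) x 158 (y) mm, same floor (3 mm) and lips (9 mm). Origin: centre of its underside. Two pockets with brown cork floors: the large one, 120 (x) x 84 (y) mm, centred at y = -32.5 mm; the small one, 72 (x) x 42 (y) mm, centred at y = +51.5 mm; both at x = 0.
- microphone: Vocal microphone lying level, 164 mm long along its x axis: black round handle 30 mm in diameter between two square rubber anti-roll collars of 50 x 50 mm, round steel mesh head at +x. Origin: on its underside (the collars' lower faces) below mid-length; the handle's axis is 25 mm above it, and the bare handle runs from x = -64 to +34 mm. Either way round will do in the pocket. About 280 g.
- belt_pack: Black radio belt pack lying flat: box 80 (x) x 60 (y) x 24 (z) mm with a grey panel on top and a stub aerial and socket at its +x end, 95 mm long in all. Origin: centre of its underside over the whole 95 mm (the box spans x = -47.5 to +32.5 mm). Either way round will do in the pocket. About 130 g.
- battery: Block battery (dark, with a copper band) lying on its narrow side: 48 (x) x 17 (y) x 26 (z) mm, contacts at its +x end. Origin: centre of its underside. Either way round will do in the pocket. About 46 g.
- large_roll: Larger roll of white tape lying flat: 62 mm outer diameter, 38 mm hole, 25 mm high. Origin: centre of its underside. About 80 g.
- small_roll: Smaller roll of the same white tape lying flat: 42 mm outer diameter, 24 mm hole, 25 mm high. Origin: centre of its underside. It stays in the stock.
- bottle: Green glass bottle standing at the right, 80 mm in diameter, 280 mm high. Origin: centre of its underside. Leave it alone.
- sunglasses: Pair of amber sunglasses with brass arms lying beyond the trays, lenses towards the robot, 130 (y) x 125 (x) x 36 mm. Origin: under the middle of the lenses, the arms run to +x. Leave them alone.
There are look-alikes about, which are no part of the job. Several things have the shape of the microphone; the one meant has the colours described above.

How it is judged (in metres and radians):
At the end, for the whole second after the job is handed in: Each of the four things in its own pocket: origin within 14 mm of the pocket's centre in the tray's x and y, underside within 4 mm of the pocket floor's height, tilt under 0.08 rad, released and at rest; smaller roll, bottle and sunglasses within 30 mm of their starts (x of microphone in the frame of long_tray between -0.014 and 0.014 m and y of microphone in the frame of long_tray between -0.061 and -0.033 m and z of microphone in the frame of long_tray between -0.001 and 0.007 m and angle between each of microphone, large_roll, belt_pack, battery's own z axis and vertical below 0.08 rad and linear speed of each of microphone, large_roll, belt_pack, battery below 0.02 m/s and angular speed of each of microphone, large_roll, belt_pack, battery below 0.2 rad/s and x of large_roll in the frame of long_tray between -0.014 and 0.014 m and y of large_roll in the frame of long_tray between 0.0845 and 0.1125 m and z of large_roll in the frame of long_tray between -0.001 and 0.007 m and x of belt_pack in the frame of short_tray between -0.014 and 0.014 m and y of belt_pack in the frame of short_tray between -0.0465 and -0.0185 m and z of belt_pack in the frame of short_tray between -0.001 and 0.007 m and x of battery in the frame of short_tray between -0.014 and 0.014 m and y of battery in the frame of short_tray between 0.0375 and 0.0655 m and z of battery in the frame of short_tray between -0.001 and 0.007 m and distance of each of small_roll, bottle, sunglasses from where it was at the start of the episode below 0.03 m); the robot touches nothing.
It fails at once if the smaller roll, the bottle or the sunglasses were moved more than 30 mm (distance of any of small_roll, bottle, sunglasses from where it was at the start of the episode above 0.03 m).
It fails at once if the bottle was tipped (angle between bottle's own z axis and vertical above 0.3 rad).
It also fails if it takes over 96 s, if anything falls off the work surface, if the arm or the gripper's body presses on something with over 40 N, if the wrist force passes 120 N, or if a joint passes its speed limit or range.

## Working session

There is one attempt and no reset: what is moved stays moved. The work goes in short steps, Python scripts to look and compute and a tool call to move; the robot and the scene stay as the last step left them, time stands still between calls to the robot, and variables do not carry over. Pictures are saved under pics/ and viewed, at most 14 in all, crops included, and the job is handed in when it is done.

Besides the shell and the picture viewer there is one more tool, called as name(argument=value, ...) on one line, values as JSON. jog_arm: Moves the arm, as the interface text tells. Shift numbers are shares of 400 mm and turn numbers shares of 360 degrees, none past 1 either way. Its arguments: {"type":"object","properties":{"targets":{"type":"array","items":{"type":"array","items":{"type":"array","items":{"type":"number","minimum":-1,"maximum":1}}}},"grip_force":{"type":"number"}},"required":["targets"]}

```bash
mkdir -p pics; ls; python3 - <<'E'
from plant import readout, imaging
import cv2,numpy as np
for n in("top","side"):
    p,d=imaging.camera(n);cv2.imwrite(f"pics/{n}0.png",p[:,:,::-1]);np.save(f"pics/{n}0.npy",d)
    print(imaging.camera_params(n), (d==0).mean())
print(readout.sense())
E
```

```text
pics
{'fx': 494.3069656810942, 'fy': 494.3069656810942, 'cx': 315.72490352538534, 'cy': 232.56144371253077, 'rvec': array([ 2.09217366, -2.12273267,  0.23054278]), 'tvec': array([  36.97509805,  546.60387058, 1446.42548925])} 0.0038736979166666668
{'fx': 547.0163802697635, 'fy': 547.0163802697635, 'cx': 319.5499218619915, 'cy': 236.68908713625368, 'rvec': array([ 2.1858239 , -0.46036092,  0.19726865]), 'tvec': array([-496.0392001 ,  196.2389373 , 1075.35353924])} 0.004065755208333333
{'t': 0.1, 'q': array([-77.75806925,  27.37133205,   1.27862202,  89.16919027,
        -0.65867067,  63.55736439,  -4.76104735]), 'qvel': array([-0.0684071 , -0.02312007, -0.00942898, -0.20393749, -0.03171235,
       -0.02396116, -0.12989382]), 'effort': array([ 4.23402060e-03, -5.84090674e+01,  1.53995175e+00, -2.73311752e+01,
       -5.42414607e-02,  1.30835109e-02,  3.68676831e-05]), 'ee_pos': array([213.2921834 , 639.87267608, 221.8007053 ]), 'ee_rot': array([-1.79909634e+02,  6.04223438e-03,  1.61567264e+02]), 'ft_force': array([ 0.45597653,  0.04508031, -0.55261974]), 'moment': array([-0.02678603,  0.04466863,  0.00084392]), 'grip_force': 0.0, 'gripper_width': 88.02456002921105}
```

View pics/top0.png

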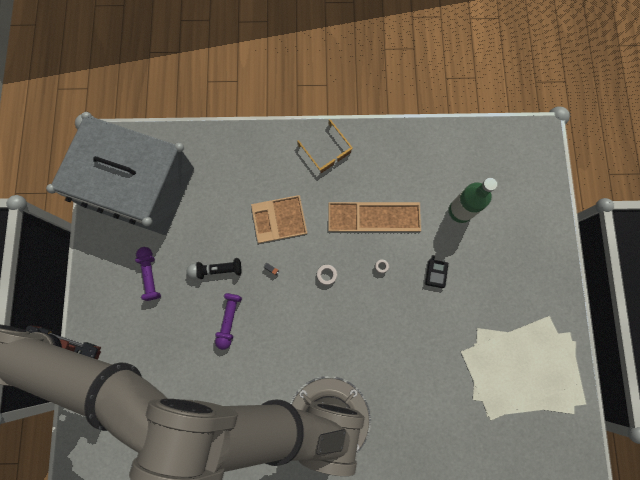

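View pics/side0.png

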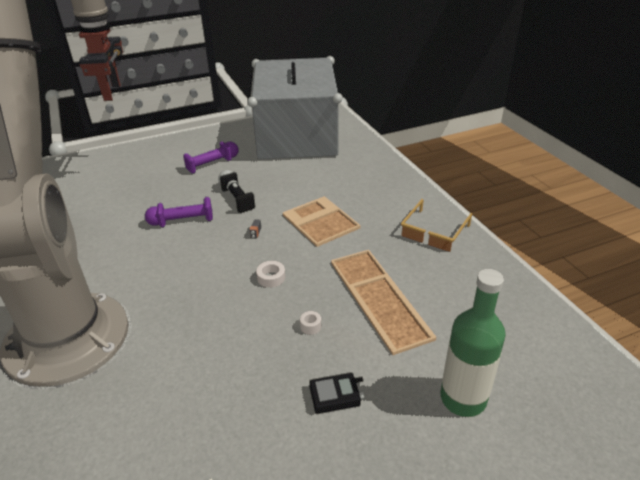

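The candidates for the microphone in the top view are black with a steel head at (215,270), purple at (148,275) and purple at (228,320). I choose the black one. The other things are:
- Rolls at (326,274), the larger one wanted, and (381,266), the smaller.
- Battery at (271,270) and belt pack at (437,273).
- Short tray at (279,219), with its small pocket on the left.
- Long tray at (375,217), with its square pocket on the left.
- Sunglasses at (325,150) and bottle at (470,200).

```bash
cat > h.py <<'E'
import numpy as np,cv2
from plant import imaging
class Cam:
    def __init__(s,n):
        p=imaging.camera_params(n);s.p=p;s.R=cv2.Rodrigues(p['rvec'])[0];s.t=np.array(p['tvec']);s.C=-s.R.T@s.t
    def rays(s,uv):
        uv=np.atleast_2d(np.asarray(uv,float));p=s.p
        return np.c_[(uv[:,0]-p['cx'])/p['fx'],(uv[:,1]-p['cy'])/p['fy'],np.ones(len(uv))]
    def plane(s,uv,z):
        r=s.rays(uv)@s.R;return s.C+r*((z-s.C[2])/r[:,2])[:,None]
    def cloud(s,d):
        v,u=np.mgrid[:480,:640];r=s.rays(np.c_[u.ravel(),v.ravel()])*d.ravel()[:,None]
        return ((r-s.t)@s.R).reshape(480,640,3)
E
python3 - <<'E'
from h import *
im=cv2.imread('pics/top0.png');d=np.load('pics/top0.npy');T=Cam('top');S=Cam('side')
P=T.cloud(d);Q=S.cloud(np.load('pics/side0.npy'));print('Camtop',T.C,'side',S.C)
a=P[340:400,400:440,2];print('surf top',np.median(a),a.std()); a=Q[400:460,150:250,2];print('surf side',np.median(a),a.std())
z0=np.median(P[340:400,400:440,2])
for n,(u0,v0,u1,v1) in dict(mic=(183,252,246,288),bat=(258,258,285,284),big=(310,260,343,292),small=(370,255,394,280),pack=(420,252,455,295),st=(245,190,312,248),lt=(322,196,428,240)).items():
    c=P[v0:v1,u0:u1];thr=4 if n in('st','lt') else 10
    m=c[...,2]-z0>thr;pts=c[m]
    ct=pts[:,:2].astype(np.float32);r=cv2.minAreaRect(ct)
    bx=cv2.boxPoints(r).mean(0)
    q=Q.reshape(-1,3);lo=ct.min(0)-5;hi=ct.max(0)+5
    k=(q[:,:2]>lo).all(1)&(q[:,:2]<hi).all(1)&(q[:,2]>thr);qs=q[k];rs=cv2.minAreaRect(qs[:,:2].astype(np.float32))
    print(n,len(pts),'top rect',np.round(r[0],1),np.round(r[1],1),round(r[2],1),'z95',np.round(np.percentile(pts[:,2],[50,95]),1),'| side',np.round(rs[0],1),np.round(rs[1],1),round(rs[2],1),np.round(np.percentile(qs[:,2],[50,95]),1))
cv2.imwrite('pics/crop0.png',cv2.resize(im[180:300,140:460],None,fx=2.5,fy=2.5,interpolation=cv2.INTER_CUBIC))
E
```

```text
Camtop [ 223.31518175   33.21350817 1530.13621538] side [ 183.6916615  -875.48306316  800.46025668]
surf top 0.37412532040149427 69.82388484690557
surf side -0.3441422368006427 51.60229876914154
mic 669 top rect [378.8 209.6] [455.9 115.4] 62.8 z95 [41.6 53.6] | side [411.7 245.8] [256.7 349.6] 37.6 [34.8 49.1]
bat 95 top rect [346.4 103.8] [277.1  60.8] 42.2 z95 [26.4 32.2] | side [426.1 111.8] [164.4  27.3] 74.1 [23.6 26.8]
big 214 top rect [337.6   0.5] [ 58.4 230.5] 88.3 z95 [25.2 31.8] | side [421.7  -4.1] [62.9 60.8] 78.4 [22.8 26.8]
small 116 top rect [354.7 -67.2] [ 54.  326.3] 43.2 z95 [24.7 31.5] | side [434.6 -83.2] [ 60.1 227.2] 9.5 [22.7 26.7]
pack 562 top rect [ 317.9 -186.5] [102.4 467.2] 35.7 z95 [24.5 30.3] | side [ 434.6 -174.9] [406.1 100.7] 87.7 [23.2 26.2]
st 1540 top rect [462.5 144.1] [482.5 212.6] 1.1 z95 [ 7.7 14.3] | side [459.9 144.6] [479.  230.4] 0.6 [ 7.7 25.3]
lt 1846 top rect [ 448.1 -148.3] [336.  470.1] 86.6 z95 [ 7.2 14. ] | side [ 452.6 -150.8] [448.6 360.3] 0.6 [ 8.8 25.3]
```

View pics/crop0.png

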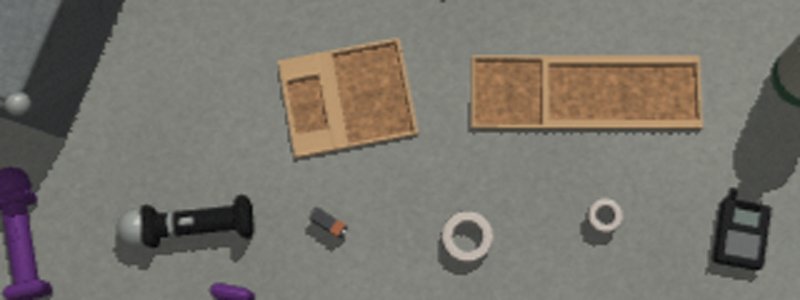

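The crop confirms the choice. The black mic has its grey mesh head at crop (132,225) and its rear collar at (242,215). The aerial of the pack points up at (735,193), and the battery contacts are at (345,232).

```bash
cat >> h.py <<'E'
def blob(mask,box):
    m=np.zeros_like(mask,np.uint8);u0,v0,u1,v1=box;m[v0:v1,u0:u1]=mask[v0:v1,u0:u1]
    n,l,s,c=cv2.connectedComponentsWithStats(m,connectivity=4);i=1+np.argmax(s[1:,4]);m=(l==i).astype(np.uint8)
    return max(cv2.findContours(m,cv2.RETR_EXTERNAL,cv2.CHAIN_APPROX_NONE)[0],key=cv2.contourArea)[:,0,:],m
def fit(cam,ct,z):
    return cv2.minAreaRect(cam.plane(ct,z)[:,:2].astype(np.float32))
def hmask(P,h,f=.6):
    z=cv2.medianBlur(P[...,2].astype(np.float32),5);return ((z>f*h)&(z<h+12)).astype(np.uint8)
E
python3 - <<'E'
from h import *
T=Cam('top');S=Cam('side');cams=dict(top=T,side=S)
box=dict(top=dict(mic=(183,252,246,288),bat=(258,258,285,284),big=(310,260,343,292),small=(370,255,394,280),pack=(420,252,455,295),st=(245,190,312,248),lt=(322,196,428,240)),
side=dict(mic=(212,165,262,218),bat=(243,215,267,242),big=(250,257,292,292),small=(293,305,328,340),pack=(300,365,372,420),st=(275,192,365,248),lt=(325,245,440,355)))
H=dict(mic=50,bat=26,big=25,small=25,pack=24,st=9,lt=9)
for c in cams:
    im=cv2.imread(f'pics/{c}0.png');hsv=cv2.cvtColor(im,cv2.COLOR_BGR2HSV);P=cams[c].cloud(np.load(f'pics/{c}0.npy'))
    for n in H:
        if n in('st','lt'): mk=((hsv[...,1]>60)&(hsv[...,0]<30)).astype(np.uint8)
        else: mk=hmask(P,H[n])
        ct,m=blob(mk,box[c][n]);r=fit(cams[c],ct,H[n])
        zz=P[...,2][m>0]
        print(c,n,m.sum(),np.round(r[0],1),np.round(r[1],1),round(r[2],1),'z',np.round(np.percentile(zz,[50,90]),1))
# mic: dark handle collars / head in top image; cork pockets
im=cv2.imread('pics/top0.png');hsv=cv2.cvtColor(im,cv2.COLOR_BGR2HSV)
for n,uv,z in (('mesh head',(192.5,270),25),('rear collar',(237,266),50),('front collar',(201,270),50),('pack aerial',(433.5,258),12)):print(n,T.plane(uv,z)[0].round(1))
E
```

```text
top mic 590 [444.2 340.3] [ 47.5 158.7] 5.7 z [42.3 50.9]
top bat 77 [443.8 168.7] [44.8 17. ] 55.6 z [26.7 30.4]
top big 212 [422.9  -2.2] [58.2 58.5] 89.2 z [25.1 29.8]
top small 107 [ 446.6 -171.6] [40.2 37.2] 89.2 z [24.8 30.2]
top pack 525 [ 425.7 -339.5] [61.4 86.8] 77.9 z [24.7 28.9]
top st 1997 [605.5 146.5] [130.6 158.6] 10.4 z [ 5.7 11.8]
top lt 2752 [ 608.  -156.5] [291.8  94.9] 89.2 z [ 5.  11.1]
side mic 501 [439.6 320. ] [ 49.9 172.6] 4.9 z [39.9 48.6]
side bat 106 [441.1 162.2] [53.3 20. ] 58.2 z [24.4 26.6]
side big 389 [420.5  -8.4] [65.4 61.5] 65.5 z [23.4 26.3]
side small 270 [ 443.8 -177.9] [48.  39.1] 66.8 z [23.5 26.2]
side pack 1517 [ 425.  -347.2] [64.8 91.6] 78.1 z [23.5 25.4]
side st 2122 [601.5 139.8] [134.  165.8] 10.3 z [4.3 9.5]
side lt 4811 [ 604.5 -160.9] [296.3  97.9] 89.2 z [3.5 8.8]
mesh head [442.6 408.5  25. ]
rear collar [449.2 268.3  50. ]
front collar [438.6 376.7  50. ]
pack aerial [ 471.2 -336.1   12. ]
```

```bash
cat > go.py <<'E'
import sys,numpy as np
from plant import readout
s=readout.sense();p=s['ee_pos'];y0=s['ee_rot'][2]
x,y,z,psi=map(float,sys.argv[1:5])
t=((psi-y0+180)%360)-180
a=np.radians(psi);d=np.array([x,y,z])-p
sh=np.array([np.cos(a)*d[0]+np.sin(a)*d[1],np.sin(a)*d[0]-np.cos(a)*d[1],-d[2]])
print('t',s['t'],'pos',p.round(1),s['ee_rot'].round(1),'w',round(s['gripper_width'],1),'turn z share',round(-t/360,4),'shift mm',sh.round(1),'share',(sh/400).round(4),'rows',np.linalg.norm(d)/45,abs(t)/8)
E
python3 go.py 445 344 120 95.5
```

```text
t 0.1 pos [213.3 639.9 221.8] [-179.9    0.   161.6] w 88.0 turn z share 0.1835 shift mm [-316.7  202.3  101.8] share [-0.7918  0.5057  0.2545] rows 8.652196932901404 8.25840803517075
```

jog_arm(targets=[[[0,0,0,0,0,0,0.0204],[0,0,0,0,0,0,0.0204],[0,0,0,0,0,0,0.0204],[0,0,0,0,0,0,0.0204],[0,0,0,0,0,0,0.0204],[0,0,0,0,0,0,0.0204],[0,0,0,0,0,0,0.0204],[0,0,0,0,0,0,0.0204],[0,0,0,0,0,0,0.0204]]], grip_force=30)

```text
t: 1.0
ee_pos: [213.3, 640.0, 222.1]
ee_rot: [-180.0, 0.1, 95.2]
ft_force: [0.6, -0.1, -0.6]
gripper_width: 87.9
grip_force: 0.0
```

jog_arm(targets=[[[0,-0.0792,0.0506,0.0254,0,0,0],[0,-0.0792,0.0506,0.0254,0,0,0],[0,-0.0792,0.0506,0.0254,0,0,0],[0,-0.0792,0.0506,0.0254,0,0,0],[0,-0.0792,0.0506,0.0254,0,0,0],[0,-0.0792,0.0506,0.0254,0,0,0],[0,-0.0792,0.0506,0.0254,0,0,0],[0,-0.0792,0.0506,0.0254,0,0,0],[0,-0.0792,0.0506,0.0254,0,0,0],[0,-0.0792,0.0506,0.0254,0,0,0]]])

```text
t: 2.0
ee_pos: [445.6, 342.9, 120.4]
ee_rot: [-180.0, 0.0, 95.5]
ft_force: [1.2, 0.2, -0.0]
gripper_width: 87.9
grip_force: 0.0
```

jog_arm(targets=[[[0,0,0,0,0,0,0],[0,0,0,0,0,0,0],[0,0,0,0,0,0,0]]])

```text
t: 2.3
ee_pos: [444.4, 345.4, 121.1]
ee_rot: [-180.0, -0.0, 95.6]
ft_force: [-0.2, 0.2, 0.3]
gripper_width: 88.1
grip_force: 0.0
```

```bash
python3 go.py 445 344 9 95.5; python3 - <<'E'
from h import *
a,_=imaging.camera('top');b,_=imaging.camera('side')
A=cv2.resize(a[220:330,120:320],(600,330),interpolation=2);B=cv2.resize(b[120:270,130:330],(600,450),interpolation=2)
cv2.imwrite('pics/m1.png',cv2.resize(np.vstack([A,B])[:,:,::-1],(460,598)))
E
```

```text
t 2.3 pos [444.4 345.4 121.1] [-180.    -0.    95.6] w 88.1 turn z share 0.0002 shift mm [ -1.5   0.5 112.1] share [-0.0037  0.0012  0.2801] rows 2.490418561821214 0.006892840675867262
```

View pics/m1.png

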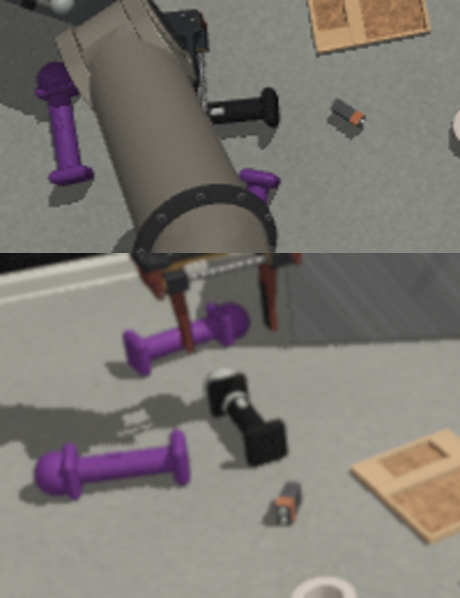

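The top crop shows the arm over the mic's head, with the rear collar at (268,107). In the side crop the open fingers at (187,345) and (268,325) straddle the black mic's front part. I'll check the grasp station along the handle by projection before descending.

```bash
python3 - <<'E'
from h import *
for c in('top','side'):
    C=Cam(c)
    f=lambda X:cv2.projectPoints(np.array([X],float),C.p['rvec'],C.t,np.array([[C.p['fx'],0,C.p['cx']],[0,C.p['fy'],C.p['cy']],[0,0,1]]),None)[0].ravel().round(1)
    R=lambda s,h,w=0:(445+np.cos(np.radians(95.5))*s-np.sin(np.radians(95.5))*w,344+np.sin(np.radians(95.5))*s,h)
    for s,h,w in((0,25,0),(0,40,0),(34,50,25),(34,50,-25),(-64,50,25),(-64,50,-25),(-82,50,25),(-82,50,-25),(-82,0,25)):print(c,s,h,w,f(R(s,h,w)))
im=cv2.imread('pics/side0.png')[160:225,205:270];im2=cv2.imread('pics/top0.png')[248:293,182:247]
cv2.imwrite('pics/m2.png',np.hstack([cv2.resize(im,(390,390),interpolation=0),cv2.copyMakeBorder(cv2.resize(im2,(390,270),interpolation=0),0,120,0,0,0)]))
E
```

```text
top 0 25 0 [213.6 268.9]
top 0 40 0 [212.6 268.2]
top 34 50 25 [200.4 277.2]
top 34 50 -25 [200.9 260.8]
top -64 50 25 [232.9 273.6]
top -64 50 -25 [233.2 257.3]
top -82 50 25 [238.8 273. ]
top -82 50 -25 [239.2 256.6]
top -82 0 25 [241.3 275.1]
side 0 25 0 [235.2 188.3]
side 0 40 0 [234.5 183.5]
side 34 50 25 [220.3 176.5]
side 34 50 -25 [238.4 172.3]
side -64 50 25 [234. 194.]
side -64 50 -25 [252.8 189.4]
side -82 50 25 [236.6 197.4]
side -82 50 -25 [255.6 192.7]
side -82 0 25 [238.9 213.7]
```

View pics/m2.png

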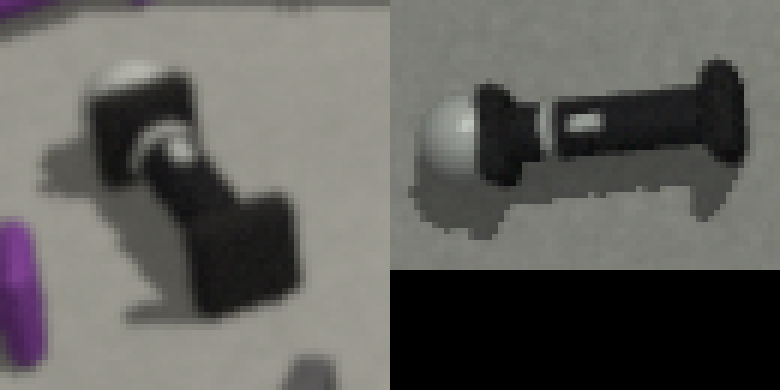

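The two views agree with the predicted collars: rear collar at side (237–253,193–196) and top 233–242, front collar at top 197–203. So the TCP is near mid-handle, and I'll descend and grip.

jog_arm(targets=[[[0,0,0,0.07,0,0,0],[0,0,0,0.07,0,0,0],[0,0,0,0.07,0,0,0],[0,0,0,0.07,0,0,0],[0,0,0,0,0,0,0],[1,0,0,0,0,0,0],[1,0,0,0,0,0,0],[1,0,0,0,0,0,0],[1,0,0,0,0,0,0],[1,0,0,0,0,0,0]]])

```text
t: 3.4
ee_pos: [445.4, 344.6, 9.8]
ee_rot: [180.0, -0.0, 95.5]
ft_force: [0.4, -0.3, -0.4]
gripper_width: 51.1
grip_force: 0.0
```

jog_arm(targets=[[[1,0,0,0,0,0,0],[1,0,0,0,0,0,0],[1,0,0,-0.04,0,0,0],[1,0,0,-0.06,0,0,0],[1,0,0,-0.06,0,0,0],[1,0,0,-0.04,0,0,0],[1,0,0,0,0,0,0.0175]]])

```text
t: 4.1
ee_pos: [446.0, 344.9, 91.0]
ee_rot: [179.9, -0.1, 89.1]
ft_force: [0.3, -0.1, -4.0]
gripper_width: 29.4
grip_force: 30.0
```

```bash
python3 go.py 606.5 -205 90 89.2
```

```text
t 4.1 pos [446.  344.9  91. ] [ 1.799e+02 -1.000e-01  8.910e+01] w 29.4 turn z share -0.0004 shift mm [-547.6  168.1    1. ] share [-1.3689  0.4204  0.0024] rows 12.728961263728788 0.016734706528062304
```

jog_arm(targets=[[[1,-0.05,0.0155,0,0,0,0],[1,-0.09,0.0275,0,0,0,0],[1,-0.1,0.031,0,0,0,0],[1,-0.1,0.031,0,0,0,0],[1,-0.1,0.031,0,0,0,0],[1,-0.1,0.031,0,0,0,0],[1,-0.1,0.031,0,0,0,0],[1,-0.1,0.031,0,0,0,0],[1,-0.1,0.031,0,0,0,0],[1,-0.1,0.031,0,0,0,0]]])

```text
t: 5.1
ee_pos: [555.6, -35.0, 88.6]
ee_rot: [-179.9, -0.0, 89.2]
ft_force: [0.2, 0.7, -2.7]
gripper_width: 29.3
grip_force: 30.0
```

jog_arm(targets=[[[1,-0.1,0.031,0,0,0,0],[1,-0.1,0.031,0,0,0,0],[1,-0.1,0.031,0,0,0,0],[1,-0.08,0.0245,0,0,0,0],[1,-0.05,0.0155,0,0,0,0],[1,0,0,0,0,0,0],[1,0,0,0,0,0,0],[1,0,0,0,0,0,0]]])

```text
t: 5.9
ee_pos: [606.3, -204.3, 88.4]
ee_rot: [-179.9, -0.1, 89.3]
ft_force: [0.1, -0.1, -3.8]
gripper_width: 29.7
grip_force: 30.0
```

```bash
python3 go.py 606.5 -205 13 89.2;  python3 - <<'E'
from h import *
a,_=imaging.camera('top');b,_=imaging.camera('side')
A=cv2.resize(a[180:260,300:460],(600,300),interpolation=2);B=cv2.resize(b[200:370,290:480],(600,537),interpolation=2)
cv2.imwrite('pics/m3.png',cv2.resize(np.vstack([A,B])[:,:,::-1],(430,599)))
E
```

```text
t 5.9 pos [ 606.3 -204.3   88.4] [-1.799e+02 -1.000e-01  8.930e+01] w 29.7 turn z share 0.0002 shift mm [-0.7  0.2 75.4] share [-0.0017  0.0006  0.1885] rows 1.6754050952852109 0.0069344468703533835
```

View pics/m3.png

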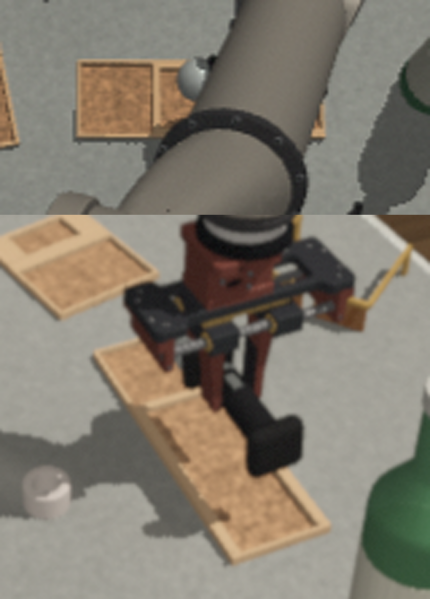

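The mic is held level over the long pocket. Its head is at top crop (190,78) and its rear collar at side crop (275,445). I'll lower it and release part-way.

jog_arm(targets=[[[1,0,0,0.04,0,0,0],[1,0,0,0.06,0,0,0],[1,0,0,0.05,0,0,0],[1,0,0,0.02,0,0,0],[1,0,0,0.0125,0,0,0],[1,0,0,0.005,0,0,0],[1,0,0,0,0,0,0]]])

```text
t: 6.7
ee_pos: [606.6, -205.3, 18.0]
ee_rot: [-180.0, -0.2, 89.2]
ft_force: [-13.3, 5.9, 35.9]
gripper_width: 29.5
grip_force: 30.0
```

jog_arm(targets=[[[1,0,0,0,0,0,0],[0.5,0,0,0,0,0,0],[0.5,0,0,0,0,0,0],[0.5,0,0,0,0,0,0],[0.5,0,0,0,0,0,0],[0.5,0,0,-0.04,0,0,0],[0.5,0,0,-0.08,0,0,0],[0.3,0,0,-0.1,0,0,0],[0,0,0,0,0,0,0]]])

```text
t: 7.6
ee_pos: [610.3, -207.9, 108.4]
ee_rot: [179.5, 0.1, 89.1]
ft_force: [1.7, 0.5, 0.9]
gripper_width: 56.6
grip_force: 0.0
```

```bash
python3 go.py 422.5 -3.5 105 89.2
```

```text
t 7.6 pos [ 610.3 -207.9  108.4] [1.795e+02 1.000e-01 8.910e+01] w 56.6 turn z share -0.0002 shift mm [ 201.8 -190.7    3.4] share [ 0.5044 -0.4767  0.0085] rows 6.1697141259229085 0.009353653667517392
```

Contact came 5 mm early, so the mic may be on a lip. I'll move off and look.

jog_arm(targets=[[[0,0.04,-0.038,0,0,0,0],[0,0.07,-0.066,0,0,0,0],[0,0.08,-0.076,0,0,0,0],[0,0.08,-0.076,0,0,0,0],[0,0.08,-0.076,0,0,0,0],[0,0.08,-0.076,0,0,0,0],[0,0.05,-0.047,0,0,0,0],[0,0.0244,-0.0217,0,0,0,0],[0,0,0,0,0,0,0],[0,0,0,0,0,0,0]]])

```text
t: 8.6
ee_pos: [419.7, -1.8, 102.4]
ee_rot: [179.9, -0.0, 89.2]
ft_force: [0.8, 0.5, -0.9]
gripper_width: 87.9
grip_force: 0.0
```

```bash
python3 go.py 422.5 -3.5 9 89.2;  python3 - <<'E'
from h import *
a,d=imaging.camera('top');b,d2=imaging.camera('side')
np.savez('pics/d1.npz',a=a,d=d,b=b,d2=d2)
A=cv2.resize(a[185:250,320:440],(600,325),interpolation=2);B=cv2.resize(b[220:370,290:490],(600,450),interpolation=2)
cv2.imwrite('pics/m4.png',cv2.resize(np.vstack([A,B])[:,:,::-1],(460,594)))
P=Cam('top').cloud(d);ct,m=blob(hmask(P,53),(322,190,440,245));r=fit(Cam('top'),ct,53);print(r,m.sum(),np.percentile(P[...,2][m>0],[50,90]))
E
```

```text
t 8.6 pos [419.7  -1.8 102.4] [179.9  -0.   89.2] w 87.9 turn z share -0.0001 shift mm [-1.7  2.8 93.4] share [-0.0042  0.0071  0.2336] rows 2.0776078694413704 0.002357772894864496
((603.5821533203125, -201.2774658203125), (47.56684112548828, 161.89244079589844), 0.5688986778259277) 558 [44.96656857 53.39805389]
```

View pics/m4.png

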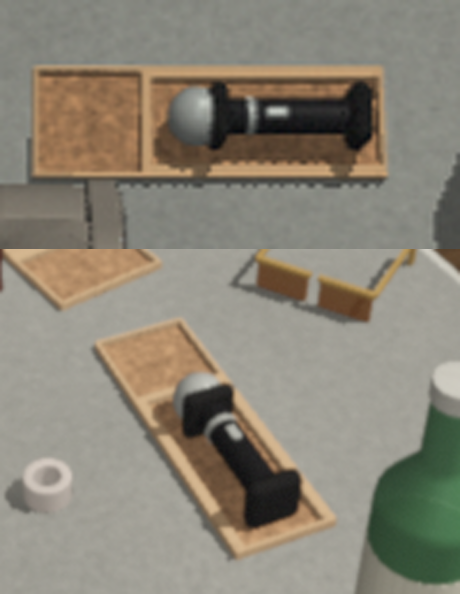

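The top view shows the mic in the long pocket, with its head at crop (190,115) and tail at (365,115), clear of all lips. I'll check its level from the depth of the collar tops.

```bash
python3 - <<'E'
from h import *
z=np.load('pics/d1.npz');P=Cam('top').cloud(z['d']);Q=Cam('side').cloud(z['d2'])
for n,C in(('top',P),('side',Q)):
    p=C.reshape(-1,3);p=p[(abs(p[:,0]-606)<22)&(p[:,1]>-295)&(p[:,1]<-115)&(p[:,2]>25)&(p[:,2]<65)]
    for lo,hi in((-286,-268),(-262,-235),(-230,-200),(-170,-155),(-150,-118)):
        k=(p[:,1]>lo)&(p[:,1]<hi);q=p[k];print(n,lo,hi,len(q),np.percentile(q[:,2],[50,75,90]).round(1),np.median(q[:,0]).round(1))
E
```

```text
top -286 -268 67 [51.4 54.2 56. ] 605.5
top -262 -235 74 [41.4 44.1 47. ] 603.1
top -230 -200 84 [41.6 44.  46. ] 602.7
top -170 -155 63 [50.5 52.6 54.4] 606.1
top -150 -118 130 [45.9 50.9 53.8] 603.5
side -286 -268 268 [48.1 51.3 52.6] 603.8
side -262 -235 155 [39.9 41.9 42.9] 598.5
side -230 -200 181 [39.7 42.  43.5] 599.1
side -170 -155 191 [48.5 51.  52.6] 603.4
side -150 -118 105 [47.4 50.3 51.4] 598.6
```

The mic is level, with both collar tops at about 53 mm and centred within a few mm. Next is the large roll.

jog_arm(targets=[[[0,-0.005,0.006,0.06,0,0,0],[0,0,0,0.07,0,0,0],[0,0,0,0.07,0,0,0],[0,0,0,0.03,0,0,0],[0,0,0,0,0,0,0],[0,0,0,0,0,0,0],[1,0,0,0,0,0,0],[1,0,0,0,0,0,0],[1,0,0,0,0,0,0],[1,0,0,0,0,0,0]]], grip_force=20)

```text
t: 9.7
ee_pos: [422.1, -3.5, 10.6]
ee_rot: [179.9, -0.0, 89.2]
ft_force: [0.2, 0.6, 5.9]
gripper_width: 62.4
grip_force: 20.0
```

jog_arm(targets=[[[1,0,0,0,0,0,0],[1,0,0,0,0,0,0],[1,0,0,-0.05,0,0,0],[1,0,0,-0.07,0,0,0],[1,0,0,-0.05,0,0,0],[1,0,0,0,0,0,0],[1,0,0,0,0,0,0]]])

```text
t: 10.4
ee_pos: [421.3, -3.3, 78.0]
ee_rot: [180.0, -0.0, 89.2]
ft_force: [-0.6, -0.7, -0.3]
gripper_width: 62.3
grip_force: 20.0
```

```bash
python3 go.py 607.5 -59.5 75 89.2
```

```text
t 10.4 pos [421.3  -3.3  78. ] [180.   -0.   89.2] w 62.3 turn z share -0.0 shift mm [-53.6 187.    3. ] share [-0.1339  0.4674  0.0075] rows 4.322078116090188 0.0010838594637085919
```

jog_arm(targets=[[[1,-0.0134,0.0467,0,0,0,0],[1,-0.0268,0.0935,0,0,0,0],[1,-0.0268,0.0935,0,0,0,0],[1,-0.0268,0.0935,0,0,0,0],[1,-0.0268,0.0935,0,0,0,0],[1,-0.0133,0.0467,0,0,0,0],[1,0,0,0,0,0,0],[1,0,0,0,0,0,0],[1,0,0,0,0,0,0]]])

```text
t: 11.3
ee_pos: [605.6, -59.5, 76.9]
ee_rot: [-179.8, -0.0, 89.2]
ft_force: [-0.1, -0.0, -1.1]
gripper_width: 61.8
grip_force: 20.0
```

jog_arm(targets=[[[1,0,0,0.05,0,0,0],[1,0,0,0.05,0,0,0],[1,0,0,0.03,0,0,0],[1,0,0,0.015,0,0,0],[1,0,0,0.01,0,0,0],[1,0,0,0,0,0,0],[1,0,0,0,0,0,0]]])

```text
t: 12.0
ee_pos: [608.0, -60.0, 16.6]
ee_rot: [179.9, -0.0, 89.2]
ft_force: [-0.2, 0.4, -0.4]
gripper_width: 62.2
grip_force: 20.0
```

jog_arm(targets=[[[1,0,0,0.005,0,0,0],[1,0,0,0.003,0,0,0],[1,0,0,0,0,0,0],[0.15,0,0,0,0,0,0],[0.15,0,0,0,0,0,0],[0.15,0,0,0,0,0,0],[0.1,0,0,-0.03,0,0,0],[0,0,0,-0.08,0,0,0],[0,0,0,-0.1,0,0,0],[0,0,0,0,0,0,0]]])

```text
t: 13.0
ee_pos: [611.2, -60.7, 102.6]
ee_rot: [179.5, -0.0, 89.1]
ft_force: [-0.0, 0.1, -0.3]
gripper_width: 87.9
grip_force: 0.0
```

jog_arm(targets=[[[0,0,0,0,0,0,0.022],[0,0,0,0,0,0,0.022],[0,0,0,0,0,0,0.022],[0,0,0,0,0,0,0.022],[0,0,0,0,0,0,0],[0,0,0,0,0,0,0]]])

```text
t: 13.6
ee_pos: [607.4, -59.8, 96.8]
ee_rot: [-180.0, 0.0, 57.7]
ft_force: [-0.6, 0.7, -0.5]
gripper_width: 87.5
grip_force: 0.0
```

```bash
python3 go.py 443 166.5 95 57
```

```text
t 13.6 pos [607.4 -59.8  96.8] [-180.     0.    57.7] w 87.5 turn z share 0.002 shift mm [ 100.3 -261.1    1.8] share [ 0.2507 -0.6529  0.0046] rows 6.216598954373678 0.08815510072862764
```

jog_arm(targets=[[[0,0.02,-0.0525,0,0,0,0.001],[0,0.035,-0.09,0,0,0,0.001],[0,0.035,-0.09,0,0,0,0],[0,0.035,-0.09,0,0,0,0],[0,0.035,-0.09,0,0,0,0],[0,0.035,-0.09,0,0,0,0],[0,0.035,-0.09,0,0,0,0],[0,0.0207,-0.06,0,0,0,0],[0,0,0,0,0,0,0],[0,0,0,0,0,0,0]]])

```text
t: 14.6
ee_pos: [444.0, 166.8, 97.1]
ee_rot: [180.0, -0.0, 56.9]
ft_force: [-0.4, 0.5, 0.5]
gripper_width: 87.7
grip_force: 0.0
```

```bash
python3 go.py 443 166.5 8 57;  python3 - <<'E'
from h import *
a,d=imaging.camera('top');b,d2=imaging.camera('side')
A=cv2.resize(a[185:295,240:440],(600,330),interpolation=2);B=cv2.resize(b[190:320,220:420],(600,390),interpolation=2)
cv2.imwrite('pics/m5.png',cv2.resize(np.vstack([A,B])[:,:,::-1],(480,576)))
P=Cam('top').cloud(d);ct,m=blob(hmask(P,28),(322,190,356,245));print(fit(Cam('top'),ct,28),m.sum(),np.percentile(P[...,2][m>0],[50,90]))
P=Cam('side').cloud(d2);ct,m=blob(hmask(P,28),(330,240,385,290));print(fit(Cam('side'),ct,28),m.sum(),np.percentile(P[...,2][m>0],[50,90]))
E
```

```text
t 14.6 pos [444.  166.8  97.1] [180.   -0.   56.9] w 87.7 turn z share -0.0002 shift mm [-0.8 -0.7 89.1] share [-0.0019 -0.0017  0.2227] rows 1.9800470823990453 0.007187643579669611
((607.6670532226562, -57.392677307128906), (56.52347946166992, 61.52104187011719), 88.7159423828125) 216 [27.97570705 32.75309326]
((602.8414306640625, -64.66592407226562), (70.79364013671875, 59.138092041015625), 64.79444122314453) 403 [26.38369176 28.83316406]
```

View pics/m5.png

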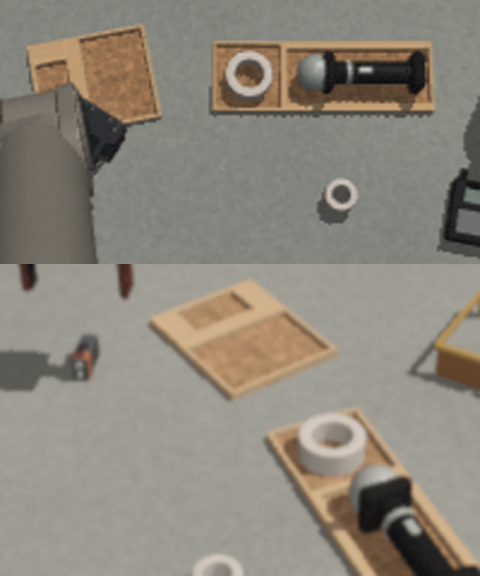

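The roll lies in the square pocket at top crop (249,73), and the mic is in its pocket. The fingers at side crop (28,280) and (124,280) straddle the battery at (84,357). Gripping the battery now.

jog_arm(targets=[[[0,-0.002,-0.001,0.06,0,0,0],[0,0,0,0.07,0,0,0],[0,0,0,0.06,0,0,0],[0,0,0,0.03,0,0,0],[0,0,0,0,0,0,0],[1,0,0,0,0,0,0],[1,0,0,0,0,0,0],[1,0,0,0,0,0,0],[1,0,0,0,0,0,0],[1,0,0,0,0,0,0]]], grip_force=15)

```text
t: 15.7
ee_pos: [443.2, 166.5, 9.3]
ee_rot: [180.0, -0.0, 56.8]
ft_force: [-0.6, -0.3, -0.8]
gripper_width: 51.3
grip_force: 0.0
```

jog_arm(targets=[[[1,0,0,0,0,0,0],[1,0,0,0,0,0,0],[1,0,0,0,0,0,0],[1,0,0,0,0,0,0],[1,0,0,0,0,0,0],[1,0,0,-0.05,0,0,0],[1,0,0,-0.07,0,0,0],[1,0,0,-0.05,0,0,0],[1,0,0,0,0,0,0],[1,0,0,0,0,0,0]]])

```text
t: 16.7
ee_pos: [442.9, 166.5, 76.7]
ee_rot: [-180.0, -0.0, 56.8]
ft_force: [-0.5, 0.0, -0.7]
gripper_width: 16.8
grip_force: 15.0
```

jog_arm(targets=[[[1,0,0,0,0,0,0.0215],[1,0,0,0,0,0,0.0215],[1,0,0,0,0,0,0.0215],[1,0,0,0,0,0,0.0215],[1,0,0,0,0,0,0.0215],[1,0,0,0,0,0,0.0215],[1,0,0,0,0,0,0]]])

```text
t: 17.4
ee_pos: [442.2, 165.8, 75.6]
ee_rot: [179.9, 0.1, 10.3]
ft_force: [-0.6, -0.2, -0.3]
gripper_width: 17.2
grip_force: 15.0
```

```bash
python3 go.py 595.2 195.7 75 10.4
```

```text
t 17.4 pos [442.2 165.8  75.6] [1.799e+02 1.000e-01 1.030e+01] w 17.2 turn z share -0.0004 shift mm [155.9  -1.8   0.6] share [ 0.3897 -0.0045  0.0016] rows 3.4642115756886627 0.016491992215556195
```

jog_arm(targets=[[[1,0.04,0,0,0,0,0],[1,0.08,0,0,0,0,0],[1,0.1,-0.0045,0,0,0,0],[1,0.1,0,0,0,0,0],[1,0.05,0,0,0,0,0],[1,0.0197,0,0,0,0,0],[1,0,0,0,0,0,0],[1,0,0,0,0,0,0],[1,0,0,0,0,0,0]]])

```text
t: 18.3
ee_pos: [594.6, 195.8, 76.6]
ee_rot: [-180.0, 0.1, 10.4]
ft_force: [0.8, -0.4, -0.6]
gripper_width: 16.8
grip_force: 15.0
```

jog_arm(targets=[[[1,0,0,0.05,0,0,0],[1,0,0,0.05,0,0,0],[1,0,0,0.03,0,0,0],[1,0,0,0.0125,0,0,0],[1,0,0,0.01,0,0,0],[1,0,0,0,0,0,0],[1,0,0,0,0,0,0]]])

```text
t: 19.0
ee_pos: [596.4, 196.0, 16.5]
ee_rot: [-180.0, -0.1, 10.3]
ft_force: [1.4, 0.1, -0.5]
gripper_width: 17.1
grip_force: 15.0
```

```bash
python3 go.py 595.2 195.7 12.5 10.4;  python3 - <<'E'
from h import *
a,d=imaging.camera('top');b,d2=imaging.camera('side')
A=cv2.resize(a[170:270,220:340],(480,400),interpolation=2);B=cv2.resize(b[150:270,240:400],(640,480),interpolation=2)
cv2.imwrite('pics/m6.png',B[:,:,::-1])
E
```

```text
t 19.0 pos [596.4 196.   16.5] [-1.80e+02 -1.00e-01  1.03e+01] w 17.1 turn z share -0.0002 shift mm [-1.3  0.1  4. ] share [-0.0032  0.0002  0.0099] rows 0.09260557400646054 0.009898190104436821
```

View pics/m6.png

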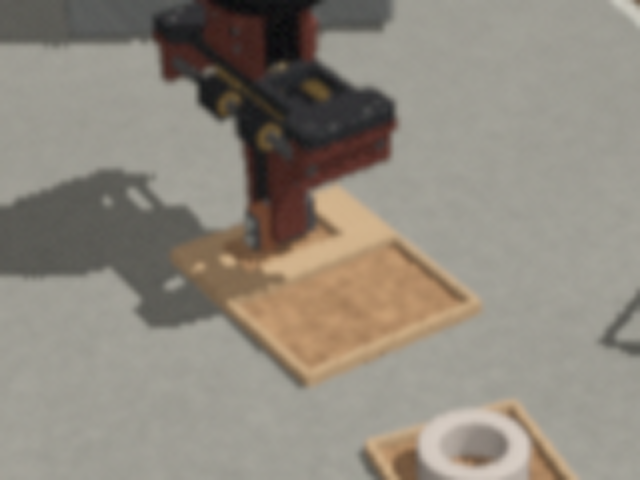

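The battery sits in the fingers over the small pocket, with its contact end at crop (250,230). I'll lower the last 4 mm and release.

jog_arm(targets=[[[1,0,0,0.005,0,0,0],[1,0,0,0.004,0,0,0],[1,0,0,0,0,0,0],[0.65,0,0,0,0,0,0],[0.65,0,0,0,0,0,0],[0.65,0,0,0,0,0,0],[0.65,0,0,-0.03,0,0,0],[0.4,0,0,-0.08,0,0,0],[0,0,0,-0.1,0,0,0],[0,0,0,0,0,0,0]]])

```text
t: 20.1
ee_pos: [599.7, 196.2, 102.1]
ee_rot: [-179.9, -0.5, 10.3]
ft_force: [0.8, -0.4, 0.5]
gripper_width: 51.1
grip_force: 0.0
```

jog_arm(targets=[[[0,0,0,0,0,0,0.021],[0,0,0,0,0,0,0.021],[0,0,0,0,0,0,0.021],[0,0,0,0,0,0,0],[0,0,0,0,0,0,0]]])

```text
t: 20.6
ee_pos: [595.9, 196.0, 96.3]
ee_rot: [180.0, 0.0, -12.2]
ft_force: [-0.3, -0.4, 0.7]
gripper_width: 87.0
grip_force: 0.0
```

```bash
python3 go.py 419 -340 95 -12.1; python3 - <<'E'
from h import *
T=Cam('top');im=cv2.imread('pics/top0.png');g=im.max(2)
# dark pack body, sky: contour on top plane and side
for c,box in(('top',(420,250,455,295)),('side',(305,365,372,415))):
    C=Cam(c);im=cv2.imread(f'pics/{c}0.png');m=(im.max(2)<60).astype(np.uint8)
    m=cv2.morphologyEx(m,cv2.MORPH_CLOSE,np.ones((9,9)));m=cv2.morphologyEx(m,cv2.MORPH_OPEN,np.ones((5,5)))
    ct,_=blob(m,box);print(c,fit(C,ct,24),cv2.boundingRect(ct))
E
```

```text
t 20.6 pos [595.9 196.   96.3] [180.    0.  -12.2] w 87.0 turn z share -0.0001 shift mm [-60.6 561.1   1.3] share [-0.1516  1.4028  0.0032] rows 12.542142140996157 0.006593002952570259
top ((422.4715881347656, -337.9988708496094), (62.46889114379883, 84.12350463867188), 78.42112731933594) (425, 259, 23, 27)
side ((420.74957275390625, -350.6397705078125), (67.68543243408203, 87.18016815185547), 78.08944702148438) (310, 374, 50, 39)
```

jog_arm(targets=[[[0,-0.005,0.05,0,0,0,0],[0,-0.009,0.09,0,0,0,0],[0,-0.01,0.1,0,0,0,0],[0,-0.01,0.1,0,0,0,0],[0,-0.01,0.1,0,0,0,0],[0,-0.01,0.1,0,0,0,0],[0,-0.01,0.1,0,0,0,0],[0,-0.01,0.1,0,0,0,0],[0,-0.01,0.1,0,0,0,0],[0,-0.01,0.1,0,0,0,0]]])

```text
t: 21.6
ee_pos: [476.8, -165.7, 96.4]
ee_rot: [-180.0, -0.0, -12.3]
ft_force: [-0.4, -0.5, -0.0]
gripper_width: 88.0
grip_force: 0.0
```

jog_arm(targets=[[[0,-0.01,0.1,0,0,0,0],[0,-0.01,0.1,0,0,0,0],[0,-0.01,0.1,0,0,0,0],[0,-0.01,0.1,0,0,0,0],[0,-0.006,0.064,0,0,0,0],[0,0,0,0,0,0,0],[0,0,0,0,0,0,0],[0,0,0,0,0,0,0]]])

```text
t: 22.4
ee_pos: [421.0, -339.6, 96.1]
ee_rot: [-179.9, 0.0, -12.3]
ft_force: [-0.1, 0.3, -0.8]
gripper_width: 88.4
grip_force: 0.0
```

```bash
python3 go.py 422.5 -341 11 -12.1;  python3 - <<'E'
from h import *
a,d=imaging.camera('top');b,d2=imaging.camera('side')
A=cv2.resize(a[185:295,240:440],(600,330),interpolation=2);B=cv2.resize(b[290:430,250:430],(600,467),interpolation=2)
cv2.imwrite('pics/m7.png',cv2.resize(np.vstack([A,B])[:,:,::-1],(450,598)))
P=Cam('top').cloud(d);ct,m=blob(hmask(P,29),(248,195,280,245));print(fit(Cam('top'),ct,29),m.sum(),np.percentile(P[...,2][m>0],[50,90]))
E
```

```text
t 22.4 pos [ 421.  -339.6   96.1] [-179.9    0.   -12.3] w 88.4 turn z share -0.0005 shift mm [ 1.8  1.1 85.1] share [0.0045 0.0026 0.2127] rows 1.891097924480466 0.02059508482535577
((596.72607421875, 197.0474090576172), (46.272361755371094, 17.116247177124023), 11.385855674743652) 75 [29.44815373 32.70835891]
```

View pics/m7.png

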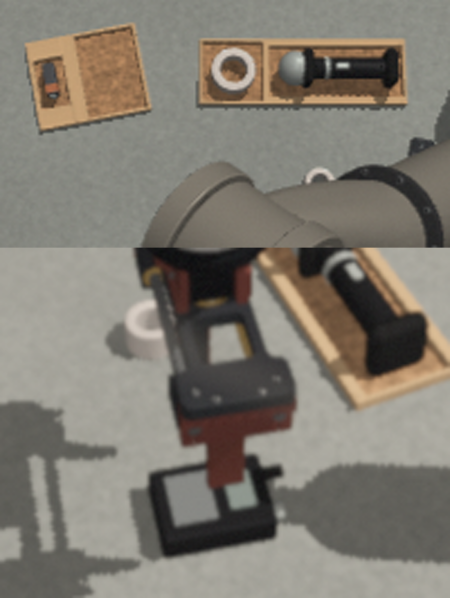

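The battery is in its pocket at top crop (50,85), and the roll and mic are in place. The near finger at side crop (225,475) will come down just in front of the pack's near side.

jog_arm(targets=[[[0,0.0045,0.0026,0.05,0,0,0],[0,0,0,0.07,0,0,0],[0,0,0,0.06,0,0,0],[0,0,0,0.03,0,0,0],[0,0,0,0,0,0,0],[1,0,0,0,0,0,0],[1,0,0,0,0,0,0],[1,0,0,0,0,0,0],[1,0,0,0,0,0,0],[1,0,0,0,0,0,0]]], grip_force=25)

```text
t: 23.5
ee_pos: [423.2, -342.3, 12.9]
ee_rot: [180.0, -0.1, -12.4]
ft_force: [-0.6, 0.6, 5.8]
gripper_width: 59.7
grip_force: 25.0
```

jog_arm(targets=[[[1,0,0,0,0,0,0],[1,0,0,0,0,0,0],[1,0,0,-0.05,0,0,0],[1,0,0,-0.07,0,0,0],[1,0,0,-0.05,0,0,0],[1,0,0,0,0,0,-0.0208],[1,0,0,0,0,0,-0.0208],[1,0,0,0,0,0,-0.0208],[1,0,0,0,0,0,0],[1,0,0,0,0,0,0]]])

```text
t: 24.5
ee_pos: [422.5, -342.0, 80.2]
ee_rot: [-180.0, -0.0, 9.9]
ft_force: [0.5, -0.1, -1.3]
gripper_width: 59.4
grip_force: 25.0
```

```bash
python3 go.py 603 111.6 95 10.4;  python3 - <<'E'
from h import *
a,d=imaging.camera('top');b,d2=imaging.camera('side')
cv2.imwrite('pics/m8.png',cv2.resize(b[270:420,250:430],(600,500),interpolation=2)[:,:,::-1])
E
```

```text
t 24.5 pos [ 422.5 -342.    80.2] [-180.    -0.     9.9] w 59.4 turn z share -0.0014 shift mm [ 259.4 -413.5  -14.8] share [ 0.6485 -1.0338 -0.037 ] rows 10.852767202408195 0.06226949457172637
```

View pics/m8.png

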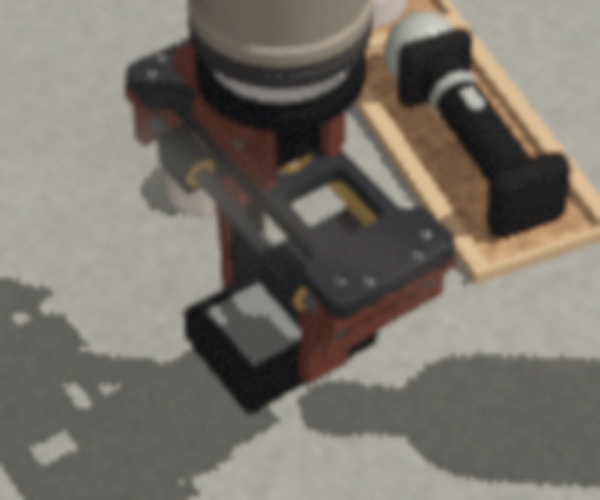

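The pack is held level, with the finger slightly to the aerial side of the box middle at (325,360). I'll carry it to the large pocket.

jog_arm(targets=[[[1,0.03,-0.047,0,0,0,-0.0014],[1,0.055,-0.087,0,0,0,0],[1,0.06,-0.094,0,0,0,0],[1,0.06,-0.094,0,0,0,0],[1,0.06,-0.094,0,0,0,0],[1,0.06,-0.094,0,0,0,0],[1,0.06,-0.094,0,0,0,0],[1,0.06,-0.094,0,0,0,0],[1,0.06,-0.094,0,0,0,0],[1,0.06,-0.094,0,0,0,0]]])

```text
t: 25.6
ee_pos: [580.1, 49.8, 80.1]
ee_rot: [180.0, 0.0, 10.5]
ft_force: [0.4, -0.9, -0.9]
gripper_width: 59.9
grip_force: 25.0
```

jog_arm(targets=[[[1,0.055,-0.087,0,0,0,0],[1,0.0375,-0.061,0,0,0,0],[1,0,0,0,0,0,0],[1,0,0,0,0,0,0],[1,0,0,0.05,0,0,0],[1,0,0,0.05,0,0,0],[1,0,0,0.03,0,0,0],[1,0,0,0.01,0,0,0],[1,0,0,0,0,0,0],[1,0,0,0,0,0,0]]])

```text
t: 26.6
ee_pos: [605.7, 112.4, 25.0]
ee_rot: [180.0, -0.1, 10.6]
ft_force: [0.3, 0.2, -1.8]
gripper_width: 59.8
grip_force: 25.0
```

```bash
python3 go.py 606.5 112.3 16 10.4;  python3 - <<'E'
from h import *
a,d=imaging.camera('top');b,d2=imaging.camera('side')
A=cv2.resize(a[185:255,230:330],(500,350),interpolation=2)
B=cv2.resize(b[150:260,260:390],(591,500),interpolation=2)
cv2.imwrite('pics/m9.png',B[:,:,::-1])
E
```

```text
t 26.6 pos [605.7 112.4  25. ] [ 1.80e+02 -1.00e-01  1.06e+01] w 59.8 turn z share 0.0005 shift mm [0.7 0.2 9. ] share [0.0018 0.0006 0.0224] rows 0.1999773954565098 0.020917593955338987
```

View pics/m9.png

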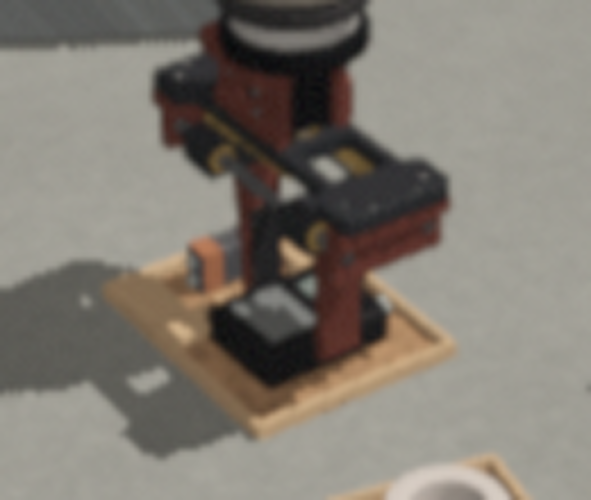

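The pack hangs level over the large pocket, between its lips, with the battery behind at (210,262). I'll lower it and release.

jog_arm(targets=[[[1,0.0018,0,0.01,0,0,0],[1,0,0,0.008,0,0,0],[1,0,0,0.004,0,0,0],[1,0,0,0,0,0,0],[1,0,0,0,0,0,0],[0.2,0,0,0,0,0,0],[0.2,0,0,0,0,0,0],[0.2,0,0,0,0,0,0]]])

```text
t: 27.5
ee_pos: [606.0, 113.0, 15.4]
ee_rot: [180.0, -0.0, 10.6]
ft_force: [0.7, 0.2, 0.3]
gripper_width: 70.1
grip_force: 0.0
```

jog_arm(targets=[[[0.2,0,0,-0.03,0,0,0],[0.2,0,0,-0.08,0,0,0],[0.1,0,0,-0.1,0,0,0],[0,0,0,-0.1,0,0,0],[0,-0.1,0,0,0,0,0],[0,-0.1,0,0,0,0,0],[0,-0.1,0,0,0,0,0],[0,-0.05,0,0,0,0,0],[0,0,0,0,0,0,0],[0,0,0,0,0,0,0]]])

```text
t: 28.5
ee_pos: [469.2, 87.7, 140.3]
ee_rot: [-179.9, -0.1, 10.6]
ft_force: [0.6, 0.1, -0.1]
gripper_width: 88.2
grip_force: 0.0
```

```bash
python3 - <<'E'
from h import *
a,d=imaging.camera('top');b,d2=imaging.camera('side')
A=cv2.resize(a[170:260,230:440],(700,300),interpolation=2);B=cv2.resize(b[180:360,250:600],(583,300),interpolation=2)
cv2.imwrite('pics/m10.png',np.vstack([A,cv2.copyMakeBorder(B,0,0,0,117,0)])[:,:,::-1])
a0=np.array([604.5,145.]);
for c,D in(('top',d),('side',d2)):
    C=Cam(c);P=C.cloud(D)
    im=cv2.cvtColor((a if c=='top' else b),cv2.COLOR_RGB2HSV)
    q=P.reshape(-1,3);yaw=np.radians(10.4);R=np.array([[np.cos(yaw),np.sin(yaw)],[-np.sin(yaw),np.cos(yaw)]])
    l=(q[:,:2]-a0)@R.T
    for n,cy,h,hx,hy in(('pack',-32.5,27,58,38),('bat',51.5,29,34,19)):
        k=(abs(l[:,0])<hx)&(abs(l[:,1]-cy)<hy)&(q[:,2]>h-6)&(q[:,2]<h+8)
        r=cv2.minAreaRect(l[k].astype(np.float32));print(c,n,k.sum(),np.percentile(q[k,2],[10,50,90]).round(1),np.percentile(l[k],[2,98],axis=0).round(1).tolist(),np.round(r[0],1),round(r[2],1))
        if n=='pack':
            A_=np.c_[l[k],np.ones(k.sum())];print('slope',np.linalg.lstsq(A_,q[k,2],rcond=None)[0].round(3))
    l=q[:,:2]-[607,-158]
    k=(abs(l[:,0])<40)&(abs(l[:,1]-98.5)<40)&(q[:,2]>22)&(q[:,2]<36);print(c,'roll',np.percentile(l[k],[2,98],axis=0).round(1).tolist(),np.median(q[k,2]).round(1))
E
python3 go.py 500 100 100 10
```

```text
top pack 42 [24.6 28.4 32.2] [[23.5, -57.8], [41.0, -10.7]] [ 34.3 -33.6] 78.4
slope [-2.9700e-01 -8.0000e-03  3.7073e+01]
top bat 78 [26.2 30.1 34.7] [[-20.8, 44.7], [24.5, 61.0]] [ 1.8 52.7] 88.7
top roll [[-29.0, 72.6], [28.9, 128.9]] 28.8
side pack 518 [23.4 26.4 28.6] [[-47.3, -62.0], [29.5, -4.0]] [ -2.3 -30.7] 1.7
slope [2.0000e-03 1.0000e-02 2.6608e+01]
side bat 98 [24.7 27.8 29.9] [[-23.4, 41.1], [23.3, 62.1]] [-0.  52.2] 86.5
side roll [[-30.5, 68.2], [26.6, 126.7]] 26.8
t 28.6 pos [470.   87.6 140.1] [ 1.80e+02 -1.00e-01  1.06e+01] w 87.9 turn z share 0.0018 shift mm [31.7 -7.  40.1] share [ 0.0793 -0.0175  0.1001] rows 1.1462316128692893 0.07909942582189444
```

View pics/m10.png

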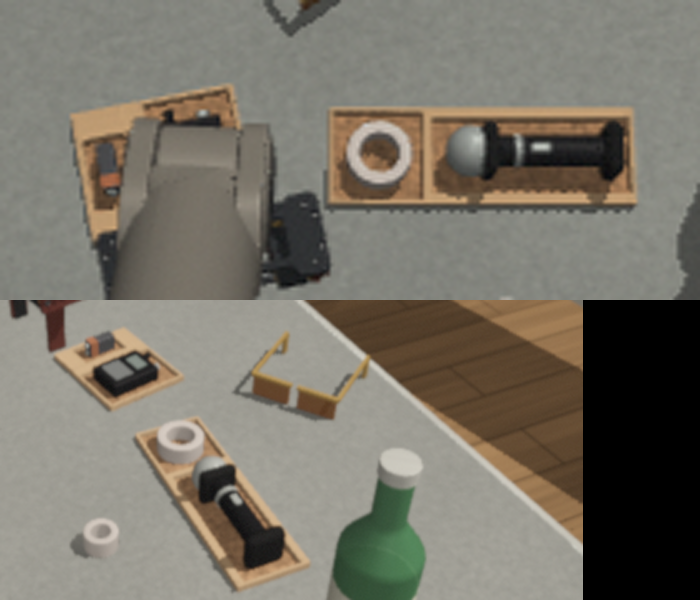

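All four things lie flat in their pockets. In the side view the pack is at (125,373), the battery at (98,345), the roll at (180,440) and the mic at (240,510). The small roll, bottle and sunglasses are untouched, so I'm handing the job in.

```bash
python3 -c "
from plant import workorder
print(workorder.finish_job())"
```

```text
the job is handed in; nothing more can be done
None
```

I handed the job in at about 29 s: by the last camera check all four things lie flat in their pockets, centred within a few millimetres, and the smaller roll, bottle and sunglasses were not touched; no verdict came back.

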